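# Clip the orange job tag onto the orange pattern case

### The arm

A 7-joint arm with a two-finger parallel gripper is mounted at the origin on the work surface. World frame = base frame: x ahead of the robot, y to its left, z up, the work surface at z = 0. Lengths are in m, angles in rad, forces in N, time in s.
With the tool pointing down it reaches from about 0.35 to 0.9 m from the base axis. Payload 19.9 kg.
Tool frame: the origin (TCP) lies at the very end of the fingers, on their centre line; the grasp point (between the pads) lies 19 mm behind it; z points along the fingers, y is the line along which they close (so a half turn about z gives the same grasp; the last joint's range is limited). The gripper opens to 94 mm and grips with 3 to 60 N. Pads are 16 mm wide; open, the fingers measure 119 mm over their backs; the gripper's body (75 mm by 177 mm) begins 78 mm behind the grasp point.
Start: joints at [-1.236, 0.417, -0.01, 1.614, 0.005, 1.111, -0.053], TCP at [0.23, 0.581, 0.205] pointing down, gripper open.
Joint ranges: [-2.81, 2.81], [-0.39, 2.02], [-1.27, 1.25], [0.06, 2.57], [-1.19, 4.33], [0.19, 2], [-2.82, 2.82]. Speed limits (rad/s): [1.89, 1.89, 2.39, 2.39, 3.01, 3.01, 3.01].

### API

Orientations are given as [roll, pitch, yaw] about the fixed x, y, z axes, in that order (R = Rz(yaw) Ry(pitch) Rx(roll)).
In Python, from rig import env, snapshot, calibration, ticket, outline_of gives the robot as it stands. The module is installed in compiled form; this text tells all that it offers.
- The arm moves only by the shell command python3 -m inch 'ROWS' [FORCE]. ROWS is JSON, a list that holds one entry, the list of rows, each a list of 7 numbers: the shift along the tool's x, y, z normalised to -1 to 1, where 1 is 0.025 m, then the turn, a rotation vector about the tool's x, y, z normalised to -1 to 1, where 1 is 0.1 rad, then the opening, from -1 (shut) to 1 (fully open). In form: [[[x, y, z, ax, ay, az, grip], ...]]. A call has 1 to 8 rows; each row shifts and turns the commanded pose from where the row before left it, along the tool's axes as they then stand; what a row does not reach is not made up. A row lasts 1/8 s, in which the tool goes at most 62.5 mm and 10.7 degrees, less where a joint would pass 70% of its speed; a pose out of reach is approached as far as the arm can. A call with a number of a shift or a turn outside -1 to 1 is refused whole. A call with a gripper value outside its range is refused whole. The fingers move at their own pace and stop on an object; FORCE is the grip in N (left out, the last holds). Time passes only in rows, so rows that do not move let the fingers close. It gives the time, the measured TCP pose, the force and the opening at its end, in the units of the state.
- env.state(): the state, without advancing time (a new reading comes with each control period).
- snapshot(name): name is "scene" or "top" or "wrist"; returns (picture, depth): 400x640x3 uint8, red, green, blue; 400x640 float32, m along the optical axis (not along the pixel's ray), 0 where there is no reading.
- calibration(name): a dict with "fx", "fy", "cx", "cy" (pixels), "rvec" (rotation vector, rad) and "tvec" (3), from world to camera coordinates, as OpenCV has them. Camera axes: x right, y down, z forward; pixel columns grow to the right and rows downward; lengths in m; the calibration is good to about 2 mm. A picture is of the moment at which its call begins: read the wrist's pose just before it. calibration takes no time and is no camera call; for the wrist camera it gives the pose at the moment of the call.
- ticket.close_job(): hands the job in, once; it reports no verdict.
Trained networks look in the newest picture that a camera, given by its name, has taken for a name from the list of things; names that differ only in an ending like _2 or _b are one class to them, and where a whole thing is asked for, a point or a joint stands for the part that bears it (a point fixed in the world has none). Each returns a list of dicts, best first, with "p" (0 to 1); they miss things now and then, are a little off and sometimes report something else, mostly with a low value. They report only what shows in the picture. A call takes as long as a camera call. They do not tell look-alikes from the thing itself.
- outline_of(camera, thing): "mask" (400x640 bool, what is visible of it) and "pixel" ([column, row] in pixels, amid what is visible of it).
The state is a dict: "t": time; "q": joint angles; "dq": joint speeds; "joint_efforts": joint torques, N m; "position": TCP position; "ee_rot": TCP orientation; "contact_force": force on the tool from outside, world axes, zero at the start; "wrist_torque": the same for the moment, N m; "grip_width": finger opening in m.
Only numpy, scipy, OpenCV 4.12 (cv2) and the standard library are available. Lean on these libraries where they do the work, as an engineer would, in place of code of your own. Each camera call takes 0.05 s, during which the arm holds its last target. There are 200 camera calls.

### The job

Mark the orange pattern case for cutting: pick the orange snap hook out of the channel and press it straight down over the steel loop on the lid of the orange-banded case until the loop has pushed the gate open, passed it and the gate has sprung shut under it. Let go, leaving the hook upright on the lid with the loop caught inside.

Things in the scene. Friction and masses are not known exactly. Their poses are not given: they have to be found in the camera images.
- hook_orange: Orange upright snap hook, 130 g, 52 mm wide (x), 24 thick (y), 106 tall. Origin: centre of underside; z up. Top 40 mm is the handle, 36 wide (x), 18 thick (y): grip across y, above 66 mm. Below is an upside-down U, open through y: legs with inner faces at x = -16 and 16 mm reach the origin's level; crossbar underside at 56 mm. Dark steel gate across the U, 9 mm above origin. Fits either way round.
- gate_orange (a joint): Angle in rad of the orange hook's gate: 0 shut, at most 1.5 open. The gate is a 6 mm thick bar hinged at the hook's x = -18 mm, reaching to x = +15 mm, that swings only up into the U; a spring shuts it. Pushing it up takes about 1 to 8 N, more near its hinge.
- loop_orange (a point): Middle of the level top bar (8 mm thick, along this point's y) of the rigid steel loop on the orange-banded white case (150 x 110 x 30 mm, fixed). Bar 79 mm above the table, 49 above the lid; posts 48 mm apart inside. Hook's x goes along point x, the bar within 10 mm of the U's middle. Gate passes the bar in the last 3 to 14 mm above the lid, on which the hook then stands. The blue-banded case is another.
- channel: Aluminium channel fixed on the table, 290 x 50 mm, long along its x (roughly world y). Origin: centre of underside. Floor 4 mm above the table, side walls up to 10 mm, 32 mm apart inside. Three hooks of one shape, orange, blue and green, stand in it in any order, 85 mm between centres, their x along it. Lift a hook 20 mm to clear it.
Not all that is in view belongs to the job. Of the things that look like the hook_orange, take the one that is farthest from the robot's base at the start.

How it is judged:
On the way:
1. the orange hook, held in the gripper, is pressed over the loop of the orange case so that its gate swings open (more than 0.3 rad) (value of joint gate_orange above 0.3 rad and distance between loop_orange and hook_orange below 0.07 m and contact force between the fingers and hook_orange above 0.5 N), for 0.04 s.
At the end, for the whole second after the job is handed in: The orange hook stands upright (within 20 degrees) and at rest on the lid of the orange case, released, with the loop's bar inside its U (35 to 57 mm above the hook's origin, within 20 mm along its x and 25 mm along its y) and its gate shut (below 0.15 rad) (value of joint gate_orange below 0.15 rad and z of loop_orange in the frame of hook_orange between 0.035 and 0.057 m and x of loop_orange in the frame of hook_orange between -0.02 and 0.02 m and y of loop_orange in the frame of hook_orange between -0.025 and 0.025 m and angle between hook_orange's own z axis and vertical below 0.35 rad and linear speed of hook_orange below 0.03 m/s); the robot touches nothing.
It also fails if it takes over 38 s, if anything falls off the work surface, if the arm or the gripper's body presses on something with over 40 N, if the wrist force passes 120 N, or if a joint passes its speed limit or range.

## Working session

There is one attempt and no reset: what is moved stays moved. The work goes in short steps, Python scripts to look and compute and a shell command to move; the robot and the scene stay as the last step left them, time stands still between calls to the robot, and variables do not carry over. Pictures are saved under pics/ and viewed, on a budget of 10 in all, crops included, one or two more only if the job needs it, and the job is handed in when it is done.

```bash
mkdir -p pics; ls
cat > h.py <<'E'
import numpy as np, cv2
from rig import env, snapshot, calibration, ticket, outline_of
def world(cam, depth, mask=None, cal=None):
    c=cal or calibration(cam); R=cv2.Rodrigues(np.array(c["rvec"],float))[0]; t=np.array(c["tvec"],float)
    v,u=np.nonzero((depth>0) if mask is None else (mask&(depth>0))); d=depth[v,u]
    P=np.c_[(u-c["cx"])/c["fx"]*d,(v-c["cy"])/c["fy"]*d,d]
    return (P-t.ravel())@R, u, v
def save(n,im): cv2.imwrite("pics/"+n, cv2.cvtColor(np.ascontiguousarray(im),cv2.COLOR_RGB2BGR))
E
python3 - <<'E'
from h import *
print(env.state())
for c in ("scene","top"):
    im,d=snapshot(c); save(c+"0.png",im); np.savez("/tmp/%s0.npz"%c,im=im,d=d)
    for n in ("hook_orange","loop_orange","channel"):
        for r in outline_of(c,n):
            P,u,v=world(c,d,r["mask"])
            print(c,n,round(r["p"],2),np.round(r["pixel"]),np.round(np.median(P,0),3) if len(P) else None,np.round(P.min(0),3),np.round(P.max(0),3), im[r["mask"]].mean(0).round())
E
```

```text
pics
{'t': 0.0, 'q': array([-1.23552517,  0.41797581, -0.01027341,  1.6141553 ,  0.0046797 ,
        1.1107241 , -0.05299962]), 'dq': array([-0.00103217, -0.00162315, -0.00111385, -0.0007537 , -0.00091556,
        0.00041973,  0.00012363]), 'joint_efforts': array([ 9.80151926e-04, -8.51242089e+01,  6.39320668e-01, -4.25999808e+01,
       -4.87849116e-02,  1.84927712e-02,  1.43325906e-04]), 'position': array([0.22983399, 0.58079999, 0.20483222]), 'ee_rot': array([-3.14035682e+00,  8.60877570e-05,  2.76479402e+00]), 'contact_force': array([-0.55123421,  0.19712987, -0.14806538]), 'wrist_torque': array([-0.0069915 , -0.03696844, -0.03167952]), 'grip_width': 0.0935926795409162}
scene hook_orange 0.96 [228. 160.] [ 0.287 -0.287  0.068] [ 0.103 -0.361 -0.002] [ 0.376 -0.25   0.107] [105.  56.  33.]
scene hook_orange 0.92 [221. 186.] [ 0.391 -0.256  0.067] [ 0.262 -0.348 -0.004] [ 0.412 -0.234  0.108] [100.  57.  37.]
scene hook_orange 0.7 [188. 178.] [ 0.378 -0.347  0.06 ] [ 0.237 -0.455 -0.005] [ 0.49  -0.259  0.11 ] [94. 52. 33.]
scene hook_orange 0.6 [174. 209.] [ 0.494 -0.325  0.064] [
[... 282 characters left out ...]
 33.]
top hook_orange 0.75 [451. 168.] [ 0.481 -0.319  0.072] [ 0.473 -0.382 -0.006] [ 0.523 -0.302  0.112] [94. 57. 28.]
top hook_orange 0.74 [438. 256.] [ 0.275 -0.286  0.069] [ 0.244 -0.342 -0.004] [ 0.301 -0.278  0.109] [94. 58. 28.]
top hook_orange 0.68 [458. 217.] [ 0.368 -0.344  0.069] [ 0.342 -0.402 -0.002] [ 0.399 -0.328  0.108] [91. 56. 26.]
top hook_orange 0.54 [423. 210.] [ 0.382 -0.251  0.078] [ 0.363 -0.292 -0.002] [ 0.41  -0.233  0.108] [107.  64.  26.]
top loop_orange 0.66 [184. 141.] [0.558 0.313 0.029] [ 0.477  0.246 -0.005] [0.661 0.396 0.085] [126. 109.  90.]
top channel 0.93 [405. 178.] [ 0.472 -0.224  0.004] [ 0.457 -0.395 -0.003] [ 0.508 -0.101  0.069] [105. 104. 104.]
```

View pics/scene0.png

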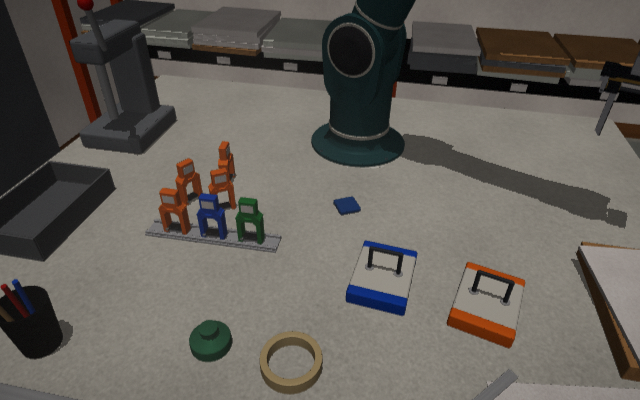

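View pics/top0.png

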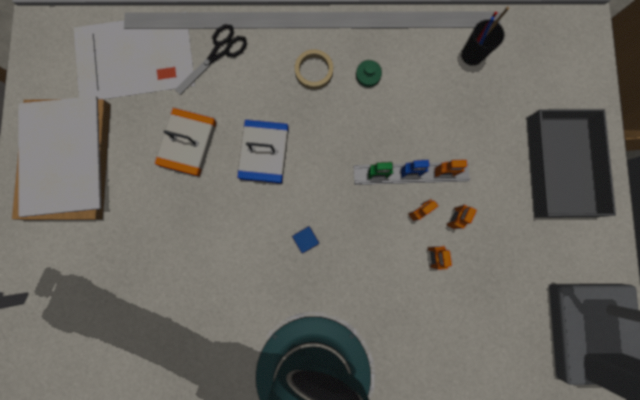

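The scene view shows four orange look-alikes: (174,209) in the channel, and (188,178), (221,186) and (226,158) standing loose. In the top view these are (451,168), (458,217), (423,210) and (438,256). The one in the channel is farthest from the base (about 0.58 m), so I take that one. The orange case is at top (186,141), and the blue case at (264,151) is the decoy.

```bash
cat >> h.py <<'E'
def rect(P):
    r=cv2.minAreaRect(P[:,:2].astype(np.float32)*1000); return np.round(np.array(cv2.boxPoints(r))/1000,4).tolist(), np.round(r[0],1), np.round(r[1],1), r[2]
E
python3 - <<'E'
from h import *
for c in ("scene","top"):
    z=np.load("/tmp/%s0.npz"%c); im,d=z["im"],z["d"]
    P,u,v=world(c,d); C=im[v,u].astype(int)
    org=(C[:,0]>C[:,2]*1.8)
    near=(abs(P[:,0]-.485)<.045)&(abs(P[:,1]+.32)<.045)
    for lo in (.05,.075,.098):
        m=near&org&(P[:,2]>lo)
        print(c,"hook z>",lo,m.sum(),P[m].mean(0).round(4),rect(P[m])[1:])
    m=(P[:,2]>.06)&(P[:,2]<.125)&(P[:,0]>.44)&(P[:,0]<.52)&(P[:,1]>-.40)&(P[:,1]<-.08)
    for nm,s in (("orange",org),("blue",C[:,2]>C[:,0]*1.5),("green",(C[:,1]>C[:,0]*1.4)&(C[:,1]>C[:,2]*1.3))):
        k=m&s&(P[:,2]>.095); print(c,nm,k.sum(),P[k].mean(0).round(4))
    m=(P[:,0]>.43)&(P[:,0]<.70)&(P[:,1]>.2)&(P[:,1]<.43)
    k=m&(P[:,2]>.068)&(P[:,2]<.1); print(c,"bar",k.sum(),P[k].mean(0).round(4),rect(P[k])[1:])
    k=m&(P[:,2]>.02)&(P[:,2]<.045); print(c,"case",k.sum(),rect(P[k])[1:],np.median(P[k,2]))
z=np.load("/tmp/scene0.npz")["im"]; save("c1.png",np.hstack([cv2.resize(z[120:260,130:290],(400,350),interpolation=2),cv2.resize(z[240:350,430:556],(400,350),interpolation=2)]))
E
```

```text
scene hook z> 0.05 510 [ 0.4923 -0.3236  0.0813] (array([ 487. , -327.7]), array([52.8, 28.3]), 89.62503814697266)
scene hook z> 0.075 263 [ 0.491  -0.3249  0.0965] (array([ 489.3, -328.6]), array([24.1, 38. ]), 2.5859997272491455)
scene hook z> 0.098 147 [ 0.4899 -0.3269  0.1069] (array([ 487.8, -328.4]), array([20. , 36.4]), 0.5469884276390076)
scene orange 156 [ 0.4898 -0.326   0.1063]
scene blue 147 [ 0.4898 -0.2418  0.1065]
scene green 142 [ 0.4855 -0.16    0.1072]
scene bar 207 [0.5666 0.3179 0.0795] (array([566. , 317.5]), array([63.8,  8.6]), 74.86444854736328)
scene case 3743 (array([565. , 317.8]), array([110.1, 155.2]), 74.96422576904297) 0.02958238824628096
top hook z> 0.05 291 [ 0.4817 -0.3218  0.0886] (array([ 484. , -327.3]), array([50.4, 21.7]), 89.3271484375)
top hook z> 0.075 183 [ 0.4829 -0.3247  0.1013] (array([ 483.6, -327. ]), array([37.2, 18.9]), 85.53234100341797)
top hook z> 0.098 129 [ 0.4838 -0.327   0.108 ] (array([ 484.1, -327.9]), array([15.8, 35.3]), 1.2002443075180054)
top orange 135 [ 0.4837 -0.3263  0.1074]
top blue 202 [ 0.4817 -0.2136  0.1081]
top green 123 [ 0.4786 -0.1606  0.108 ]
top bar 98 [0.562  0.316  0.0809] (array([563. , 316.9]), array([62.1,  8.4]), 74.17621612548828)
top case 2576 (array([562.2, 318.2]), array([111.4, 153.2]), 75.14764404296875) 0.029261544872613652
```

View pics/c1.png

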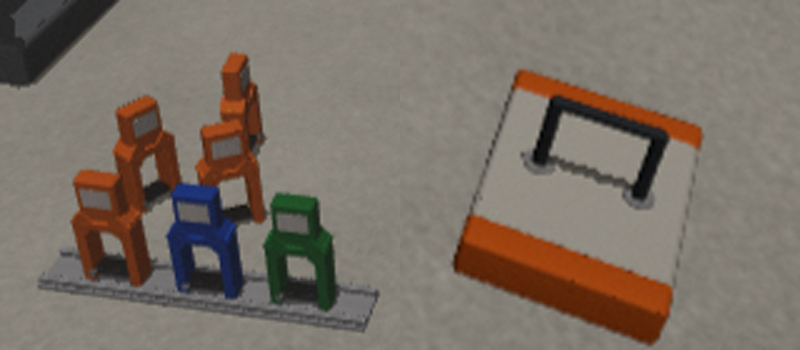

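The crop confirms it: the channel's orange hook is at its front left (crop 110,225) and stands upright. The orange case's loop bar spans crop (555,105) to (665,130), along the case's 110 mm side. Hook centre is about (0.486,-0.328) and bar centre about (0.564,0.317), with the loop's x at -15°. Moving now.

```bash
cat >> h.py <<'E'
from scipy.spatial.transform import Rotation as Ro
def togo(p,yawdeg):
    s=env.state(); R=Ro.from_euler("xyz",s["ee_rot"]); T=Ro.from_euler("xyz",[np.pi,0,np.radians(yawdeg)])
    d=np.array(p)-s["position"]
    print("t",round(s["t"],2),"pos",s["position"].round(4),"rpy deg",np.degrees(s["ee_rot"]).round(1),"F",s["contact_force"].round(1),"w",round(s["grip_width"],4))
    print("units now-frame",(R.inv().apply(d)/.025).round(2),"target-frame",(T.inv().apply(d)/.025).round(2),"turn",((R.inv()*T).as_rotvec()/.1).round(2))
E
python3 -m inch '[[[-0.8,-1,0,0,0,1,0],[-0.9,-1,0,0,0,1,0],[-1,-0.9,0,0,0,1,0],[-1,-0.8,0,0,0,1,0],[-1,-0.6,0,0,0,1,0],[-1,-0.5,0,0,0,1,0],[-1,-0.4,0,0,0,1,0],[-1,-0.3,0,0,0,1,0]]]'
python3 -c "
from h import *
togo([.486,-.328,.2],91.7)"
```

```text
t: 1.4
position: [0.2883, 0.3461, 0.2055]
ee_rot: [3.141, -0.0, 1.961]
contact_force: [0.3, -0.2, 0.9]
grip_width: 0.0469
t 1.4 pos [0.2883 0.3461 0.2055] rpy deg [180.   -0.  112.4] F [ 0.3 -0.2  0.9] w 0.0469
units now-frame [-27.94  -2.95   0.22] target-frame [-27.18   7.1    0.22] turn [ 0.   -0.    3.61]
```

```bash
python3 -m inch '[[[-1,0.5,0,0,0,0.9,0],[-1,0.5,0,0,0,0.9,0],[-1,0.5,0,0,0,0.9,0],[-1,0.5,0,0,0,0.9,0],[-1,0.5,0,0,0,0,0],[-1,0.5,0,0,0,0,0],[-1,0.5,0,0,0,0,0],[-1,0.5,0,0,0,0,0]]]'
python3 -m inch '[[[-1,0.4,0,0,0,0,0],[-1,0.4,0,0,0,0,0],[-1,0.4,0,0,0,0,0],[-1,0.4,0,0,0,0,0],[-1,0.4,0,0,0,0,0],[-1,0.4,0,0,0,0,0],[-1,0.2,0,0,0,0,0],[-1,0.2,0,0,0,0,0]]]'
python3 -c "
from h import *
togo([.486,-.328,.2],91.7)"
```

```text
t: 2.4
position: [0.4159, 0.1634, 0.2055]
ee_rot: [3.142, 0.0, 1.602]
contact_force: [0.5, 0.5, 0.6]
grip_width: 0.0471
t: 3.4
position: [0.4919, -0.0342, 0.2054]
ee_rot: [-3.141, 0.0, 1.602]
contact_force: [0.0, 0.5, -0.8]
grip_width: 0.0472
t 3.4 pos [ 0.4919 -0.0342  0.2054] rpy deg [-180.     0.    91.8] F [ 0.   0.5 -0.8] w 0.0472
units now-frame [-11.74  -0.6    0.22] target-frame [-11.74  -0.58   0.22] turn [-0.    0.    0.01]
```

```bash
python3 -m inch '[[[-1,-0.07,0,0,0,0,0],[-1,-0.07,0,0,0,0,0],[-1,-0.07,0,0,0,0,0],[-1,-0.07,0,0,0,0,0],[-1,-0.07,0,0,0,0,0],[-1,-0.07,0,0,0,0,0],[-1,-0.07,0,0,0,0,0],[-1,-0.07,0,0,0,0,0]]]'
cat >> h.py <<'E'
def hookwrist(name,lo=.09,hi=.13,near=(.486,-.328),rad=.04):
    cal=calibration("wrist"); im,d=snapshot("wrist"); save(name,im); np.savez("/tmp/w.npz",im=im,d=d)
    P,u,v=world("wrist",d,cal=cal); C=im[v,u].astype(int); org=C[:,0]>C[:,2]*1.8
    m=org&(P[:,2]>lo)&(P[:,2]<hi)&(np.hypot(P[:,0]-near[0],P[:,1]-near[1])<rad)
    if m.sum()>5: print("hook",m.sum(),P[m].mean(0).round(4),rect(P[m])[1:],"z",np.median(P[m,2]).round(4),"px",u[m].mean().round(),v[m].mean().round())
    return P,u,v,C,im,d
E
python3 -c "
from h import *
hookwrist('w1.png'); togo([.486,-.328,.2],91.7)"
```

```text
t: 4.4
position: [0.4841, -0.2345, 0.2055]
ee_rot: [-3.141, 0.0, 1.602]
contact_force: [1.1, 0.6, 0.3]
grip_width: 0.0473
hook 493 [ 0.4853 -0.3201  0.106 ] (array([ 485.4, -323.4]), array([23.3, 18.1]), 88.84725952148438) z 0.1086 px 317.0 286.0
t 4.45 pos [ 0.4834 -0.2376  0.2057] rpy deg [-1.80e+02  1.00e-01  9.16e+01] F [-2.6 -2.4 -0.4] w 0.047
units now-frame [-3.62  0.    0.23] target-frame [-3.62 -0.    0.23] turn [-0.    0.02 -0.01]
```

View pics/w1.png

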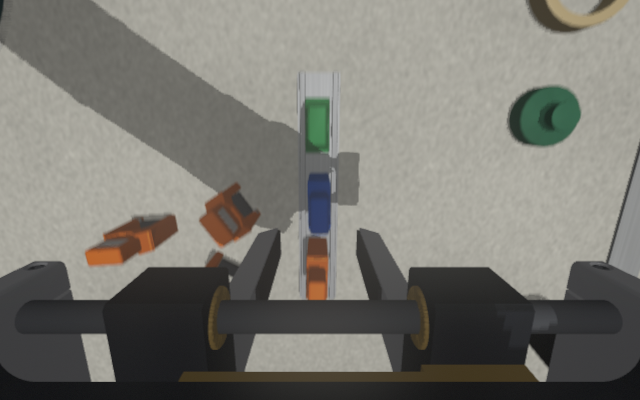

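Wrist view: the hooks are lined up between the fingers, orange handle (317,270), blue (319,203), green (318,125). The line is centred on the fingers and parallel to them.

```bash
python3 -m inch '[[[-1,0,0,0,0,0,0],[-1,0,0,0,0,0,0],[-1,0,0,0,0,0,0],[-0.66,0,0,0,0,0,0],[0,0,0,0,0,0,0],[0,0,1,0,0,0,0],[0,0,1,0,0,0,0],[0,0,0,0,0,0,0]]]' 30
python3 -c "
from h import *
P,u,v,C,im,d=hookwrist('w2.png'); togo([.4855,-.329,.074],91.7)"
```

```text
t: 5.45
position: [0.4872, -0.3228, 0.1543]
ee_rot: [-3.139, -0.001, 1.605]
contact_force: [-0.6, 0.4, -0.8]
grip_width: 0.047
hook 1086 [ 0.4854 -0.3273  0.108 ] (array([ 485.8, -329.8]), array([17.9, 35.1]), 1.6190719604492188) z 0.109 px 316.0 226.0
t 5.5 pos [ 0.4877 -0.3234  0.1556] rpy deg [-180.   -0.   92.] F [ 0.4 -0.5  0.2] w 0.0471
units now-frame [-0.22 -0.09  3.26] target-frame [-0.22 -0.1   3.26] turn [-0.01 -0.    0.05]
```

View pics/w2.png

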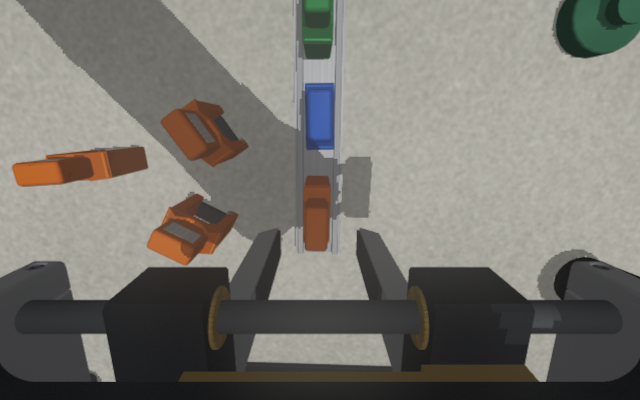

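The handle is fully visible at (317,213), centred between the fingers and parallel to them. Measured centre is (0.4858,-0.3298), yaw 1.6°. Descending and gripping.

```bash
python3 -m inch '[[[-0.25,-0.08,0.8,0,0,0,0],[0,0,0.8,0,0,0,0],[0,0,0.8,0,0,0,0],[0,0,0.85,0,0,0,0],[0,0,0,0,0,0,0],[0,0,0,0,0,0,-1],[0,0,0,0,0,0,-1],[0,0,0,0,0,0,-1]]]' 40
python3 -c "
from h import *
togo([.4858,-.3298,.074],91.7)"
```

```text
t: 6.5
position: [0.4863, -0.3305, 0.0748]
ee_rot: [3.141, 0.0, 1.605]
contact_force: [-0.3, -0.5, 0.1]
grip_width: 0.0204
t 6.5 pos [ 0.4863 -0.3305  0.0748] rpy deg [180.   0.  92.] F [-0.3 -0.5  0.1] w 0.0204
units now-frame [ 0.03 -0.02  0.03] target-frame [ 0.03 -0.02  0.03] turn [0.01 0.   0.04]
```

```bash
python3 -m inch '[[[0,0,0,0,0,0,-1],[0,0,0,0,0,0,-1],[0,0,-0.5,0,0,0,-1],[0,0,-1,0,0,0,-1],[0,0,-1,0,0,0,-1],[0,0,-1,0,0,0,-1],[0,0,-1,0,0,0,-1],[0,0,-0.5,0,0,0,-1]]]' 40
python3 -c "
from h import *
togo([.564,.317,.2],165)"
```

```text
t: 7.5
position: [0.4862, -0.3307, 0.2009]
ee_rot: [3.14, 0.001, 1.605]
contact_force: [-0.4, 0.5, -2.0]
grip_width: 0.0179
t 7.5 pos [ 0.4862 -0.3307  0.2009] rpy deg [179.9   0.   91.9] F [-0.4  0.5 -2. ] w 0.0179
units now-frame [2.579e+01 3.990e+00 2.000e-02] target-frame [ 3.7  25.83  0.04] turn [ 1.000e-02  2.000e-02 -1.275e+01]
```

```bash
python3 -m inch '[[[0.6,0.2,0,0,0,0,-1],[1,0.2,0,0,0,0,-1],[1,0.2,0,0,0,0,-1],[1,0.2,0,0,0,0,-1],[1,0.2,0,0,0,0,-1],[1,0.2,0,0,0,0,-1],[1,0.2,0,0,0,0,-1],[1,0.2,0,0,0,0,-1]]]'
python3 -m inch '[[[1,0.2,0,0,0,0,-1],[1,0.2,0,0,0,0,-1],[1,0.2,0,0,0,0,-1],[1,0.2,0,0,0,0,-1],[1,0.2,0,0,0,0,-1],[1,0.2,0,0,0,-0.4,-1],[1,0.2,0,0,0,-0.8,-1],[1,0.2,0,0,0,-1,-1]]]'
python3 -m inch '[[[0.9,0.3,0,0,0,-1,-1],[0.9,0.4,0,0,0,-1,-1],[0.8,0.5,0,0,0,-1,-1],[0.8,0.6,0,0,0,-1,-1],[0.7,0.6,0,0,0,-1,-1],[0.5,0.5,0,0,0,-1,-1],[0,0,0,0,0,-1,-1],[0,0,0,0,0,-1,-1]]]'
python3 -c "
from h import *
togo([.564,.317,.2],165)"
```

```text
t: 8.5
position: [0.5191, -0.1369, 0.1982]
ee_rot: [-3.14, -0.0, 1.606]
contact_force: [0.5, -0.2, -1.5]
grip_width: 0.0175
t: 9.5
position: [0.5486, 0.0643, 0.1989]
ee_rot: [-3.141, 0.0, 1.831]
contact_force: [0.7, 0.9, -1.5]
grip_width: 0.0178
t: 10.5
position: [0.558, 0.2009, 0.1988]
ee_rot: [-3.141, -0.0, 2.632]
contact_force: [0.7, -0.5, -2.5]
grip_width: 0.0177
t 10.5 pos [0.558  0.2009 0.1988] rpy deg [-180.    -0.   150.8] F [ 0.7 -0.5 -2.5] w 0.0177
units now-frame [ 2.05  4.17 -0.05] target-frame [ 0.97  4.55 -0.05] turn [-0.   -0.   -2.48]
```

```bash
python3 -m inch '[[[0,0,0,0,0,-0.9,-1],[0,0,0,0,0,-0.9,-1],[0,0,0,0,0,-0.68,-1],[0,0,0,0,0,0,-1]]]'
cat > m.py <<'E'
from h import *
import sys
near=env.state()["position"][:2]
P,u,v,C,im,d=hookwrist(sys.argv[1],.11,.26,near,.06)
m=(abs(P[:,0]-.564)<.06)&(abs(P[:,1]-.317)<.06)&(C[:,0]<C[:,2]*1.5)
k=m&(P[:,2]>.066)&(P[:,2]<.095)
print("bar",k.sum(),P[k].mean(0).round(4),rect(P[k])[1:],"px",u[k].mean(),v[k].mean()) if k.sum()>5 else print("no bar")
m=(abs(P[:,0]-.564)<.12)&(abs(P[:,1]-.317)<.12)&(P[:,2]>.02)&(P[:,2]<.04); print("case",m.sum(),rect(P[m])[1:])
togo([.564,.317,.2],165)
E
python3 m.py w3.png
```

```text
t: 11.0
position: [0.5581, 0.2005, 0.199]
ee_rot: [-3.142, -0.0, 2.875]
contact_force: [-0.1, 0.5, -1.7]
grip_width: 0.0175
hook 3922 [0.5476 0.2032 0.2147] (array([553.3, 201.7]), array([23. , 43.6]), 74.8095932006836) z 0.2319 px 318.0 239.0
bar 557 [0.5625 0.3156 0.0807] (array([563.1, 317.1]), array([63.8,  7.7]), 74.79730224609375) px 433.9174147217235 172.2262118491921
case 12254 (array([562.8, 317.1]), array([110.4, 152.4]), 74.84675598144531)
t 11.05 pos [0.5581 0.2003 0.199 ] rpy deg [-180.    -0.   164.6] F [ 0.7 -0.7 -2. ] w 0.0175
units now-frame [ 1.01  4.56 -0.04] target-frame [ 0.98  4.57 -0.04] turn [-0.   -0.   -0.07]
```

View pics/w3.png

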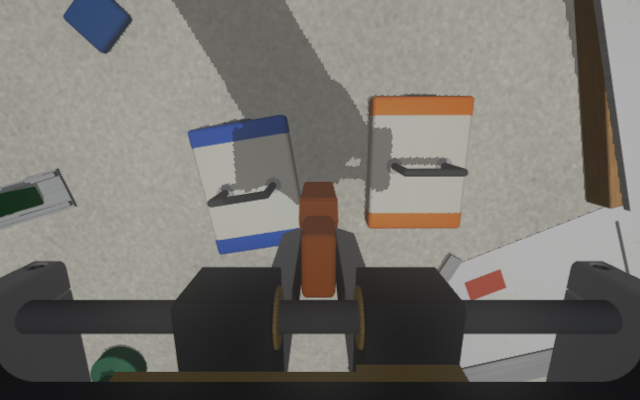

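Wrist view: the orange case's bar runs (395,168) to (465,173), nearly level in the picture. The held orange hook at (318,239) points at it squarely. The bar measures (0.563,0.317) at 74.8°, agreeing with the first measurement. Moving above it.

```bash
python3 -m inch '[[[0.2,0.9,0,0,0,0,-1],[0.2,0.9,0,0,0,0,-1],[0.2,0.9,0,0,0,0,-1],[0.2,0.9,0,0,0,0,-1],[0.22,0.96,0,0,0,0,-1],[0,0,0,0,0,0,-1],[0,0,0.8,0,0,0,-1],[0,0,0.5,0,0,0,-1]]]' 50
python3 -m inch '[[[0,0,0,0,0,0,-1]]]'
sed -i 's/.564,.317,.2\]/.563,.317,.1008]/' m.py; python3 m.py w4.png
python3 - <<'E'
from h import *
im,d=snapshot("scene"); save("s4.png",cv2.resize(im[200:350,400:560],(640,600),interpolation=2))
E
```

```text
t: 12.05
position: [0.5639, 0.3161, 0.1658]
ee_rot: [-3.141, -0.0, 2.872]
contact_force: [0.2, -0.5, -1.8]
grip_width: 0.0176
t: 12.18
position: [0.5637, 0.3161, 0.1659]
ee_rot: [-3.14, -0.001, 2.872]
contact_force: [0.7, 0.3, -1.4]
grip_width: 0.0175
hook 3879 [0.5536 0.3188 0.1833] (array([559.9, 322.4]), array([32.5, 43.9]), 76.46809387207031) z 0.1991 px 318.0 240.0
bar 317 [0.5627 0.319  0.08  ] (array([563.3, 317.3]), array([63.4,  8.4]), 74.90325927734375) px 321.21135646687696 205.03154574132492
case 10084 (array([562.1, 317.7]), array([110.5, 151.2]), 74.79052734375)
t 12.22 pos [0.5641 0.3163 0.1667] rpy deg [-180.    -0.   164.6] F [ 0.3  0.1 -1.2] w 0.0177
units now-frame [0.05 0.02 2.64] target-frame [0.05 0.02 2.64] turn [-0.01 -0.   -0.07]
```

View pics/s4.png

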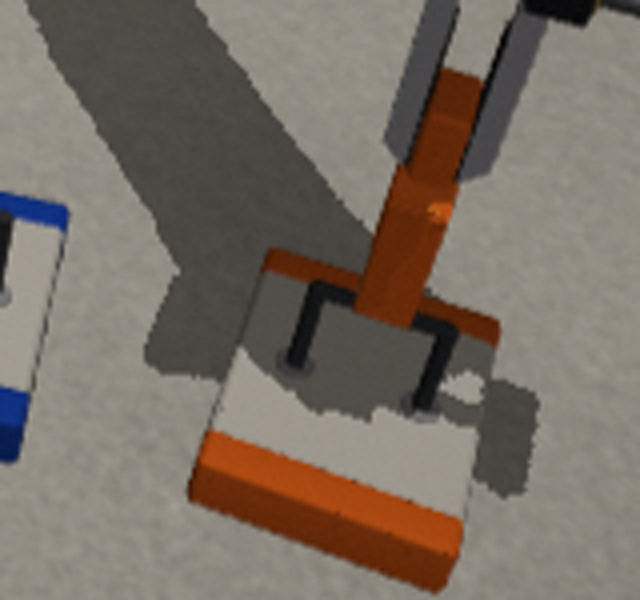

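The hook is centred over the bar (crop 385,310), square and upright. Pressing down in stages.

```bash
python3 -m inch '[[[0.05,0,0.5,0,0,0,-1],[0,0,0.5,0,0,0,-1],[0,0,0.5,0,0,0,-1],[0,0,0.4,0,0,0,-1],[0,0,0.2,0,0,0,-1],[0,0,0.1,0,0,0,-1],[0,0,0.1,0,0,0,-1],[0,0,0.1,0,0,0,-1]]]' 60
python3 -m inch '[[[0,0,0.08,0,0,0,-1],[0,0,0.08,0,0,0,-1],[0,0,0,0,0,0,-1]]]' 60
```

```text
t: 13.28
position: [0.5626, 0.317, 0.1066]
ee_rot: [-3.142, -0.0, 2.873]
contact_force: [-0.1, -0.7, -2.2]
grip_width: 0.0175
t: 13.65
position: [0.5627, 0.3169, 0.1025]
ee_rot: [-3.141, -0.0, 2.873]
contact_force: [0.5, 0.4, -0.6]
grip_width: 0.018
```

```bash
python3 -m inch '[[[0,0,0.06,0,0,0,-1],[0,0,0.06,0,0,0,-1],[0,0,0,0,0,0,-1]]]'
python3 - <<'E'
from h import *
im,d=snapshot("scene"); save("s5.png",cv2.resize(im[210:350,420:560],(600,600),interpolation=2))
E
```

```text
t: 14.02
position: [0.563, 0.317, 0.1007]
ee_rot: [3.141, 0.0, 2.873]
contact_force: [-4.7, -1.1, 12.9]
grip_width: 0.0179
```

View pics/s5.png

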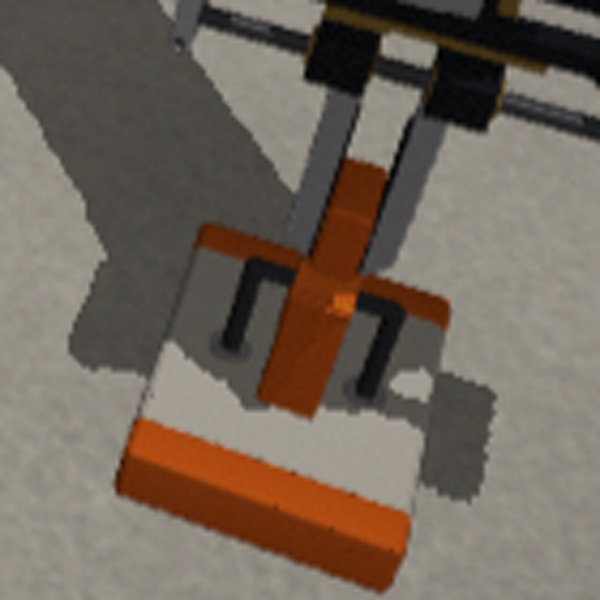

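The hook is on the lid, bar through the U, 13 N down. Easing off and releasing.

```bash
python3 -m inch '[[[0,0,-0.04,0,0,0,-1],[0,0,0,0,0,0,-0.4],[0,0,0,0,0,0,0],[0,0,0,0,0,0,0],[0,0,-0.4,0,0,0,0],[0,0,-0.8,0,0,0,0],[0,0,-1,0,0,0,0],[0,0,-1,0,0,0,0]]]'
python3 -m inch '[[[0,-1,-1,0,0,0,0],[0,-1,-1,0,0,0,0],[0,-1,0,0,0,0,0],[0,-1,0,-1,0,0,0],[0,-1,0,-1,0,0,0],[0,-1,0,-1,0,0,0],[0,-1,0,-1,0,0,0],[0,0,0,0,0,0,0]]]'
python3 m.py w6.png
```

```text
t: 15.08
position: [0.5631, 0.317, 0.1831]
ee_rot: [3.141, 0.001, 2.873]
contact_force: [-0.8, 0.7, 0.2]
grip_width: 0.0467
t: 16.08
position: [0.5168, 0.1466, 0.2168]
ee_rot: [2.74, 0.001, 2.868]
contact_force: [1.0, 1.3, -0.1]
grip_width: 0.0469
bar 181 [0.5599 0.2964 0.0795] (array([570.5, 303.1]), array([49.3, 27.3]), 12.764067649841309) px 392.78453038674036 185.70165745856355
case 6097 (array([562.4, 316.8]), array([110.2, 151.5]), 74.81207275390625)
t 16.12 pos [0.5171 0.1485 0.2171] rpy deg [157.    0.  164.5] F [0.1 1.  0.6] w 0.047
units now-frame [0.04 4.62 7.01] target-frame [-0.03  6.99  4.65] turn [ 4.01  0.03 -0.09]
```

View pics/w6.png

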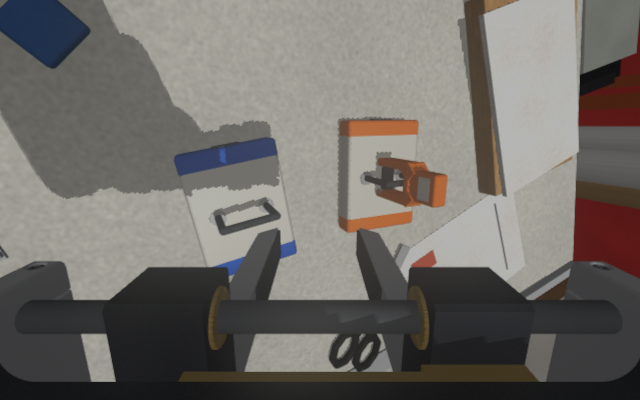

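The tilted wrist view shows the hook upright on the orange case at (410,182), with the bar through it at (385,182). I'll check the gate from the depth and one enlarged crop.

Run:
```python
from h import *
z=np.load("/tmp/w.npz"); im,d=z["im"],z["d"]
save("w6c.png",cv2.resize(im[145:225,355:455],(800,640)[:1]+(600,),interpolation=cv2.INTER_NEAREST))
P,u,v=world("wrist",d); C=im[v,u].astype(int)
T=np.radians(-15.2); q=P[:,:2]-[.563,.317]; X=q@[np.cos(T),np.sin(T)]; Y=q@[-np.sin(T),np.cos(T)]
org=C[:,0]>C[:,2]*1.8; m=org&(P[:,2]>.1)&(abs(X)<.05)&(abs(Y)<.05)
print("handle",m.sum(),X[m].min(),X[m].max(),Y[m].min(),Y[m].max(),"ztop",P[m,2].max())
for lo,hi in ((.1,.115),(.115,.14)):
    k=m&(P[:,2]>lo)&(P[:,2]<hi); print(lo,X[k].mean().round(4),Y[k].mean().round(4))
k=(C.sum(1)<200)&~org&(abs(X)<.017)&(abs(Y)<.016)&(P[:,2]>.031)&(P[:,2]<.08)
print("dark in U",k.sum()); 
for i in np.nonzero(k)[0][::max(1,k.sum()//25)]: print(u[i],v[i],(X[i]*1000).round(),(Y[i]*1000).round(),(P[i,2]*1000).round(),C[i])
```

```text
handle 822 -0.02038247849989111 0.019686088919282547 -0.010570991575280063 0.01184656796257851 ztop 0.13674050823499045
0.1 -0.0038 -0.0057
0.115 -0.003 -0.0018
dark in U 172
383 167 -15.0 -6.0 39.0 [68 65 62]
384 168 -14.0 -6.0 41.0 [65 62 59]
390 168 -13.0 4.0 40.0 [70 63 58]
385 169 -13.0 -5.0 42.0 [66 63 61]
391 169 -12.0 5.0 41.0 [65 62 59]
385 170 -11.0 -4.0 42.0 [67 64 62]
391 170 -11.0 5.0 42.0 [65 63 60]
386 171 -10.0 -3.0 42.0 [66 63 61]
392 171 -9.0 7.0 41.0 [65 62 59]
387 172 -8.0 -2.0 43.0 [66 63 60]
382 173 -7.0 -6.0 37.0 [63 60 57]
388 173 -7.0 -0.0 43.0 [66 63 60]
383 174 -6.0 -7.0 41.0 [64 61 58]
389 174 -5.0 2.0 42.0 [65 62 60]
384 175 -4.0 -5.0 41.0 [65 62 59]
390 175 -4.0 3.0 43.0 [65 63 60]
385 176 -3.0 -4.0 41.0 [66 62 60]
391 176 -2.0 6.0 42.0 [66 62 60]
386 177 -1.0 -1.0 40.0 [66 62 60]
392 177 -1.0 8.0 41.0 [65 62 60]
387 178 -0.0 -0.0 41.0 [67 63 61]
381 179 2.0 -6.0 36.0 [67 64 61]
387 179 1.0 -1.0 43.0 [66 62 60]
385 180 3.0 -3.0 41.0 [64 60 57]
391 180 3.0 6.0 42.0 [65 62 60]
382 187 12.0 -6.0 40.0 [63 60 57]
385 188 13.0 -3.0 42.0 [65 62 59]
391 188 14.0 7.0 42.0 [69 62 59]
388 189 15.0 1.0 42.0 [77 64 57]
```

View pics/w6c.png

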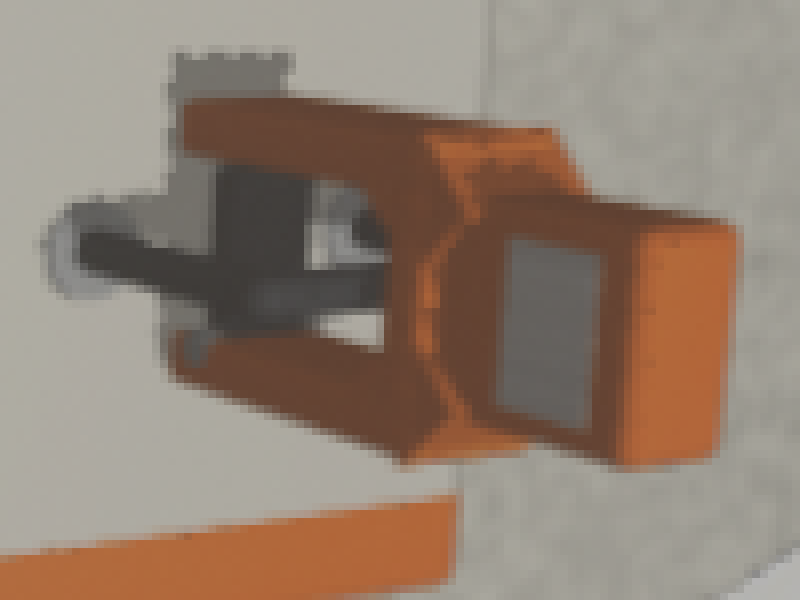

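The crop shows the bar entering the U at (385,285). The gate lies straight across both legs at (262,240). Its top is level at about 42 mm over x = -15 to +15 mm, which is what a shut gate would read (30 + 12 mm). The robot is clear, so I'm handing in.

```bash
python3 -c "
from h import *
s=env.state(); print(s['t'],s['contact_force'].round(1)); print(ticket.close_job())"
```

```text
16.125 [0.1 1.  0.6]
the job is handed in; nothing more can be done
None
```

The orange hook is on the orange case with the loop caught inside, and I handed the job in at 16.1 s of the 38 s allowed. I took the orange hook standing in the channel, the farthest of the four orange ones from the base. I pressed it straight down over the loop until it stood on the lid at about 13 N, then released it and backed the arm away.

**Last checks, from the tilted wrist view:**
- **Position:** the hook stands upright. Its handle top is at 0.137 m, where 0.136 m is expected on the lid, and its centre is within about 5 mm of the loop's middle.
- **Gate:** the loop's bar passes through the U. The gate lies level across both legs at about 42 mm above the table, which matches a shut gate.
- **Robot:** it is clear of everything, and the force reading is only noise.

I didn't see the gate actually swing open. I infer that it did because the bar is now above the shut gate. No check failed or disagreed.

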